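Top up the shelf trays with the matching cartons

TASK

Top up the four cardboard trays: each has one empty place at the end nearest the robot, and into it goes the loose white carton of the same size as those already in that tray, standing upright on the tray's floor and squarely in line with the row. Set each carton down rather than dropping it and do not shove the trays; leave the fifth carton, which matches no tray, where it is.

Things in the scene. Friction and masses are not known exactly. Their poses are not given: they have to be found in the camera images.
- carton_slim: loose white tall slim square carton, standing, 36 long (its x) x 36 wide (its y) x 96 mm high (z); origin at the centre of its underside, z up; about 90 g
- carton_jar: loose white low wide square carton, standing, 64 long (its x) x 64 wide (its y) x 54 mm high (z); origin at the centre of its underside, z up; about 160 g
- carton_oblong: loose white fairly tall narrow oblong carton, standing, 64 long (its x) x 32 wide (its y) x 80 mm high (z); origin at the centre of its underside, z up; about 80 g
- carton_soap: loose white low long oblong carton, standing, 88 long (its x) x 40 wide (its y) x 52 mm high (z); origin at the centre of its underside, z up; about 120 g
- carton_odd: loose white middle-sized square carton, standing, 50 long (its x) x 50 wide (its y) x 74 mm high (z); origin at the centre of its underside, z up; matches none of the trays: leave it
- tray_slim: brown card tray, loose, 650 g: two white 36 x 36 x 96 mm cartons fast in a row along x (near face at x=26, tops z=100 mm), and an empty place 52 (x) x 50 (y) at the end nearest the robot. Origin: table level, under the empty place's centre; +x along the row towards the standing cartons. Floor 4 thick; walls 4 thick, 16 high (38 at the back). Spans x -30 to 105, width 58
- tray_jar: brown card tray, loose, 650 g: two white 64 x 64 x 54 mm cartons fast in a row along x (near face at x=40, tops z=58 mm), and an empty place 80 (x) x 78 (y) at the end nearest the robot. Origin: table level, under the empty place's centre; +x along the row towards the standing cartons. Floor 4 thick; walls 4 thick, 16 high (38 at the back). Spans x -44 to 175, width 86
- tray_oblong: brown card tray, loose, 650 g: two white 64 x 32 x 80 mm cartons fast in a row along x (near face at x=40, tops z=84 mm), and an empty place 80 (x) x 46 (y) at the end nearest the robot. Origin: table level, under the empty place's centre; +x along the row towards the standing cartons. Floor 4 thick; walls 4 thick, 16 high (38 at the back). Spans x -44 to 175, width 54
- tray_soap: brown card tray, loose, 650 g: one white 88 x 40 x 52 mm carton fast in a row along x (near face at x=52, tops z=56 mm), and an empty place 104 (x) x 54 (y) at the end nearest the robot. Origin: table level, under the empty place's centre; +x along the row towards the standing cartons. Floor 4 thick; walls 4 thick, 16 high (38 at the back). Spans x -56 to 146, width 62
Not all that is in view belongs to the job. What is shaped like the carton_oblong but green or yellow is not meant.

How it is judged:
At the end, for the whole second after the job is handed in: each carton stands on the floor of the tray of its size (underside under 8 mm up), within 12 mm of the empty place's centre along and across, within 0.1 rad of upright and 0.22 rad of square to the row, released, at rest; fifth carton within 15 mm of its start (x of carton_slim in the frame of tray_slim between -0.012 and 0.012 m and y of carton_slim in the frame of tray_slim between -0.012 and 0.012 m and z of carton_slim in the frame of tray_slim between 0 and 0.008 m and angle between each of carton_slim, carton_jar, carton_oblong, carton_soap's own z axis and vertical below 0.1 rad and (angle between the x axis of carton_slim and the x axis of tray_slim, either way round below 0.22 rad or angle between the x axis of carton_slim and the y axis of tray_slim, either way round below 0.22 rad) and linear speed of each of carton_slim, carton_jar, carton_oblong, carton_soap below 0.02 m/s and contact force between the fingers and carton_slim below 0.05 N and x of carton_jar in the frame of tray_jar between -0.012 and 0.012 m and y of carton_jar in the frame of tray_jar between -0.012 and 0.012 m and z of carton_jar in the frame of tray_jar between 0 and 0.008 m and (angle between the x axis of carton_jar and the x axis of tray_jar, either way round below 0.22 rad or angle between the x axis of carton_jar and the y axis of tray_jar, either way round below 0.22 rad) and contact force between the fingers and carton_jar below 0.05 N and x of carton_oblong in the frame of tray_oblong between -0.012 and 0.012 m and y of carton_oblong in the frame of tray_oblong between -0.012 and 0.012 m and z of carton_oblong in the frame of tray_oblong between 0 and 0.008 m and angle between the x axis of carton_oblong and the x axis of tray_oblong, either way round below 0.22 rad and contact force between the fingers and carton_oblong below 0.05 N and x of carton_soap in the frame of tray_soap between -0.012 and 0.012 m and y of carton_soap in the frame of tray_soap between -0.012 and 0.012 m and z of carton_soap in the frame of tray_soap between 0 and 0.008 m and angle between the x axis of carton_soap and the x axis of tray_soap, either way round below 0.22 rad and contact force between the fingers and carton_soap below 0.05 N and distance of carton_odd from where it was at the start of the episode below 0.015 m); the robot touches nothing.
It fails at once if the fifth carton, which matches no tray, is disturbed (moved over 15 mm) (distance of carton_odd from where it was at the start of the episode above 0.015 m).
It fails at once if a tray is shoved out of its place (over 20 mm) (distance of any of tray_slim, tray_jar, tray_oblong, tray_soap from where it was at the start of the episode above 0.02 m).
It fails at once if a carton is dropped (falls free at over 0.6 m/s, about 2 cm) ((linear speed of carton_slim above 0.6 m/s and contact force between the fingers and carton_slim below 0.02 N) or (linear speed of carton_jar above 0.6 m/s and contact force between the fingers and carton_jar below 0.02 N) or (linear speed of carton_oblong above 0.6 m/s and contact force between the fingers and carton_oblong below 0.02 N) or (linear speed of carton_soap above 0.6 m/s and contact force between the fingers and carton_soap below 0.02 N)).
It also fails if it takes over 128 s, if anything falls off the work surface, if the arm or the gripper's body presses on something with over 40 N, if the wrist force passes 120 N, or if a joint passes its speed limit or range.

ROBOT

A 6-joint arm with a two-finger parallel gripper is mounted at the origin on the work surface. World frame = base frame: x ahead of the robot, y to its left, z up, the work surface at z = 0. Lengths are in m, angles in rad, forces in N, time in s.
With the tool pointing down it reaches from about 0.35 to 0.775 m from the base axis. Payload 7.3 kg.
Tool frame: the origin (TCP) lies at the very end of the fingers, on their centre line; the grasp point (between the pads) lies 19 mm behind it; z points along the fingers, y is the line along which they close (so a half turn about z gives the same grasp; the last joint's range is limited). The gripper opens to 92 mm and grips with 3 to 60 N. Pads are 19 mm wide; open, the fingers measure 130 mm over their backs; the gripper's body (75 mm by 190 mm) begins 47 mm behind the grasp point.
Start: joints at [-1.445, 0.342, 1.524, -0, 1.275, -0.146], TCP at [0.141, -0.506, 0.227] pointing down, gripper open.
Joint ranges: [-2.53, 2.53], [-0.77, 2.02], [0.04, 2.7], [-1, 4.14], [0.28, 2.66], [-3.11, 3.11]. Speed limits (rad/s): [2.57, 2.57, 3.14, 3.14, 3.14, 3.14].

INTERFACE

Orientations are given as [roll, pitch, yaw] about the fixed x, y, z axes, in that order (R = Rz(yaw) Ry(pitch) Rx(roll)).
In Python, from cell import observe, read_camera, get_calibration, hand_in, search_frame gives the robot as it stands.
- The arm moves only by the tool step_arm, never from a script. Its argument "commands" is a list of rows, each an object with "translation": the shift along the tool's x, y, z in mm, a list of three; "roll": the turn about the tool's z in rad. In form: [{"translation": [x, y, z], "roll": roll}, ...]. A call has 1 to 20 rows; each row shifts and turns the commanded pose from where the row before left it, along the tool's axes as they then stand; what a row does not reach is not made up. A row lasts 1/12 s, in which the tool goes at most 41.7 mm and 7.16 degrees, less where a joint would pass 70% of its speed; a pose out of reach is approached as far as the arm can. A call is refused whole if a number of a shift passes 41.7 or a number of a turn 0.125, either way. A call with a gripper value outside its range is refused whole. "fingers" is the opening, from 0 (shut) to 1 (fully open), set as the call begins (left out, the last holds). The fingers move at their own pace and stop on an object; "grip_force" is the grip in N (left out, the last holds). Time passes only in rows, so rows that do not move let the fingers close. It gives the time, the measured TCP pose, the force, the opening and the grip force at its end, in the units of the state.
- observe(): the state, without advancing time (a new reading comes with each control period).
- read_camera(name): name is "side" or "top" or "wrist"; returns the picture (480x640x3 uint8, red, green, blue); there is no depth.
- get_calibration(name): a dict with "camera_matrix" (3x3 intrinsics, pixels), "world_from_camera" (4x4, takes a point from camera to world coordinates). Camera axes: x right, y up, looking along -z (the intrinsics and any distortion apply to the point x, -y, -z); pixel columns grow to the right and rows downward; lengths in m; the calibration is good to about 2 mm. A picture is of the moment at which its call begins: read the wrist's pose just before it. get_calibration takes no time and is no camera call; for the wrist camera it gives the pose at the moment of the call.
- hand_in(): hands the job in; it is judged then, once.
Trained networks look in the newest picture that a camera, given by its name, has taken for a name from the list of things; names that differ only in an ending like _2 or _b are one class to them, and where a whole thing is asked for, a point or a joint stands for the part that bears it (a point fixed in the world has none). Each returns a list of dicts, best first, with "confidence" (0 to 1); they miss things now and then, are a little off and sometimes report something else, mostly with a low value. They report only what shows in the picture. A call takes as long as a camera call. They do not tell look-alikes from the thing itself.
- search_frame(camera, name): "at" ([x, y, z] in m, in world coordinates, good to about 4 mm: the middle of the surface that is visible of it).
The state is a dict: "time": time; "qpos": joint angles; "qvel": joint speeds; "joint_efforts": joint torques, N m; "tool_pos": TCP position; "tool_rot": TCP orientation; "contact_force": force on the tool from outside, world axes, zero at the start; "torque": the same for the moment, N m; "opening": finger opening in m; "grip_force": force on a finger pad.
Only numpy, scipy, OpenCV 4.12 (cv2) and the standard library are available. Lean on these libraries where they do the work, as an engineer would, in place of code of your own. Each camera call takes 0.05 s, during which the arm holds its last target. There are 200 camera calls.

## Working session

There is one attempt and no reset: what is moved stays moved. The work goes in short steps, Python scripts to look and compute and a tool call to move; the robot and the scene stay as the last step left them, time stands still between calls to the robot, and variables do not carry over. Pictures are saved under pics/ and viewed, at most 14 in all, crops included, and the job is handed in when it is done.

Besides the shell and the picture viewer there is one more tool, called after "Call:" by a JSON object that holds its "name" and its "arguments", one argument or row to a line. step_arm: Moves the arm, as the interface text tells. Its arguments: {"type":"object","properties":{"commands":{"type":"array"},"fingers":{"type":"number"},"grip_force":{"type":"number"}},"required":["commands"]}

```bash
mkdir -p pics; ls; python3 - <<'E'
from cell import *
import cv2,numpy as np
s=observe();print(s)
for c in ["top","side"]:
    im=read_camera(c);cv2.imwrite(f"pics/{c}0.png",im[:,:,::-1])
    k=get_calibration(c);print(c,np.round(k["camera_matrix"],1).tolist(),np.round(k["world_from_camera"],3).tolist(),k.keys())
for n in ["carton_slim","carton_jar","carton_oblong","carton_soap","carton_odd","tray_slim","tray_jar","tray_oblong","tray_soap"]:
    print(n,[(np.round(d["at"],3).tolist(),round(d["confidence"],2)) for d in search_frame("top",n)])
E
```

```text
pics
{'time': 0.0, 'qpos': array([-1.44499557e+00,  3.42721813e-01,  1.52500418e+00, -5.18520181e-05,
        1.27539802e+00, -1.45977514e-01]), 'qvel': array([-0.00042457, -0.00120833, -0.00064619, -0.00218537,  0.00141121,
        0.00100351]), 'joint_efforts': array([ 1.26172155e-03, -4.31232584e+01, -2.44222766e+01,  7.19306013e-02,
        5.56878909e-02, -1.11565437e-04]), 'tool_pos': array([ 0.14089981, -0.50532027,  0.22604992]), 'tool_rot': array([-3.14007037e+00, -1.73695201e-04,  2.71793274e-01]), 'contact_force': array([ 0.11509772, -0.42005627, -0.60632339]), 'torque': array([-0.01252383, -0.01001961, -0.01379505]), 'grip_force': 0.0, 'opening': 0.092153312733043}
top [[563.2, 0.0, 315.2], [0.0, 563.2, 231.4], [0.0, 0.0, 1.0]] [[0.013, 0.995, -0.098, 0.384], [-1.0, 0.015, 0.023, 0.018], [0.024, 0.098, 0.995, 1.267], [0.0, 0.0, 0.0, 1.0]] dict_keys(['camera_matrix', 'world_from_camera'])
side [[533.1, 0.0, 316.4], [0.0, 533.1, 242.3], [0.0, 0.0, 1.0]] [[-0.985, 0.093, -0.145, 0.362], [-0.172, -0.567, 0.806, 0.81], [-0.008, 0.818, 0.575, 0.602], [0.0, 0.0, 0.0, 1.0]] dict_keys(['camera_matrix', 'world_from_camera'])
carton_slim [([0.465, -0.01, 0.095], 0.56)]
carton_jar [([0.391, -0.302, 0.056], 0.55)]
carton_oblong [([0.325, -0.153, 0.077], 0.76), ([0.538, -0.181, 0.078], 0.73), ([0.435, -0.17, 0.081], 0.6)]
carton_soap [([0.417, 0.16, 0.055], 0.6)]
carton_odd [([0.36, 0.279, 0.071], 0.89)]
tray_slim [([0.722, 0.142, 0.015], 0.91)]
tray_jar [([0.637, -0.334, 0.034], 0.94)]
tray_oblong [([0.747, -0.155, 0.015], 0.8)]
tray_soap [([0.618, 0.363, 0.019], 0.69), ([0.748, -0.156, 0.012], 0.28)]
```

View pics/top0.png

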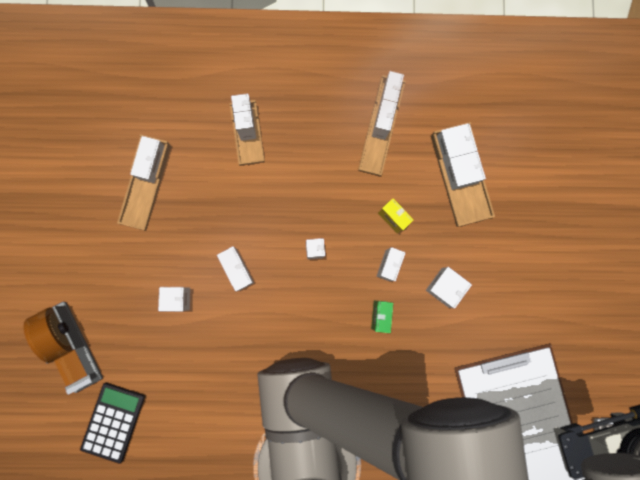

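View pics/side0.png

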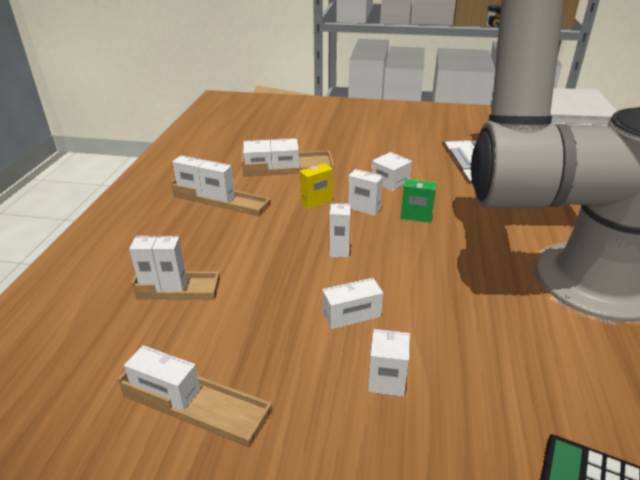

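```bash
cat > h.py <<'E'
import numpy as np,cv2
from cell import *
def unproj(cam,uv,z,k=None):
    k=k or get_calibration(cam);K=k["camera_matrix"];T=k["world_from_camera"]
    uv=np.atleast_2d(uv).astype(float)
    d=np.c_[(uv[:,0]-K[0,2])/K[0,0],-(uv[:,1]-K[1,2])/K[1,1],-np.ones(len(uv))]@T[:3,:3].T
    o=T[:3,3];return (o+d*((z-o[2])/d[:,2])[:,None])[:,:2]
def proj(cam,P,k=None):
    k=k or get_calibration(cam);K=k["camera_matrix"];T=k["world_from_camera"]
    c=(np.atleast_2d(P)-T[:3,3])@T[:3,:3]
    return np.c_[K[0,2]+K[0,0]*c[:,0]/-c[:,2],K[1,2]+K[1,1]*-c[:,1]/-c[:,2]]
E
cat > m.py <<'E'
from h import *
im=cv2.imread("pics/top0.png")
big=cv2.resize(im,None,fx=4,fy=4,interpolation=cv2.INTER_CUBIC)
seeds=dict(slim=(316,248,.096),jar=(450,287,.054),oblong=(392,264,.080),soap=(235,268,.052),odd=(172,299,.074),
 t_slim=(241,111,.100),t_jar=(463,155,.058),t_oblong=(390,105,.084),t_soap=(148,158,.056),green=(384,317,.08),yellow=(397,215,.08))
out=big.copy()
g=big.min(2)
for n,(u,v,z) in seeds.items():
    for thr in (170,200):
        m=(g>thr).astype(np.uint8)
        if n=='green': m=((big[:,:,1]>110)&(big[:,:,2]<80)).astype(np.uint8)
        if n=='yellow': m=((big[:,:,0]<90)&(big[:,:,2]>200)&(big[:,:,1]>170)).astype(np.uint8)
        m=cv2.morphologyEx(m,cv2.MORPH_OPEN,np.ones((5,5)));m=cv2.morphologyEx(m,cv2.MORPH_CLOSE,np.ones((15,15)))
        c,_=cv2.findContours(m,cv2.RETR_EXTERNAL,cv2.CHAIN_APPROX_NONE)
        c=[x for x in c if cv2.pointPolygonTest(x,(4*u,4*v),True)>-12]
        if not c: print(n,thr,'none');continue
        c=max(c,key=cv2.contourArea)
        w=unproj("top",(c[:,0,:]+.5)/4-.5,z)
        (cx,cy),(a,b),an=cv2.minAreaRect((w*1000).astype(np.float32))
        if a<b:a,b,an=b,a,an-90
        print(n,thr,"c %.1f %.1f  L %.1f W %.1f yaw %.1f"%(cx,cy,a,b,an))
        cv2.drawContours(out,[c],-1,(0,0,255) if thr==170 else (255,0,0),1)
cv2.imwrite("pics/fit.png",cv2.resize(out[240:1360,400:2040],(800,546)))
E
python3 m.py
```

```text
slim 170 c 466.4 -9.5  L 37.3 W 37.3 yaw -83.9
slim 200 c 466.4 -9.6  L 35.9 W 35.4 yaw -83.8
jar 170 c 387.6 -304.1  L 65.2 W 65.1 yaw -36.5
jar 200 c 387.7 -304.0  L 63.4 W 63.3 yaw -36.4
oblong 170 c 435.3 -174.3  L 65.0 W 33.2 yaw -19.7
oblong 200 c 435.3 -174.3  L 63.5 W 31.5 yaw -19.7
soap 170 c 422.0 163.2  L 89.3 W 40.9 yaw 28.0
soap 200 c 421.9 163.1  L 87.6 W 39.0 yaw 28.0
odd 170 c 355.9 291.0  L 50.7 W 49.3 yaw -89.3
odd 200 c 356.0 291.2  L 48.9 W 48.3 yaw -89.5
t_slim 170 c 753.3 150.1  L 74.1 W 37.1 yaw 9.0
t_slim 200 c 753.3 150.2  L 72.3 W 35.4 yaw 9.0
t_jar 170 c 679.4 -333.4  L 130.4 W 65.3 yaw 15.6
t_jar 200 c 679.4 -333.4  L 128.7 W 63.6 yaw 15.6
t_oblong 170 c 788.9 -166.9  L 129.2 W 33.0 yaw -13.6
t_oblong 200 c 788.7 -167.0  L 127.3 W 30.9 yaw -13.6
t_soap 170 c 660.5 362.8  L 89.1 W 41.2 yaw -13.9
t_soap 200 c 660.4 362.7  L 87.4 W 39.4 yaw -13.9
green 170 none
green 200 none
yellow 170 c 542.4 -184.8  L 65.0 W 32.6 yaw 43.8
yellow 200 c 542.4 -184.8  L 65.0 W 32.6 yaw 43.8
```

Call:
{"name": "step_arm", "arguments": {
  "commands": [
    {"translation": [16, -7, 0], "roll": 0},
    {"translation": [30, -13, 0], "roll": 0},
    {"translation": [33, -14.5, 0], "roll": 0},
    {"translation": [33, -14.5, 0], "roll": 0},
    {"translation": [33, -14.5, 0], "roll": 0},
    {"translation": [33, -14.5, 0], "roll": 0},
    {"translation": [33, -14.5, 0], "roll": 0},
    {"translation": [33, -14.5, 0], "roll": 0},
    {"translation": [30, -13, 0], "roll": 0},
    {"translation": [17.7, -7.5, 0], "roll": 0},
    {"translation": [0, 0, 18], "roll": -0.11},
    {"translation": [0, 0, 18], "roll": -0.11},
    {"translation": [0, 0, 18], "roll": -0.11},
    {"translation": [0, 0, 18], "roll": -0.11},
    {"translation": [0, 0, 18], "roll": -0.11},
    {"translation": [0, 0, 16], "roll": -0.11},
    {"translation": [0, 0, 0], "roll": 0},
    {"translation": [0, 0, 0], "roll": 0}
  ],
  "fingers": 1,
  "grip_force": 15
}}

```text
time: 2.05
tool_pos: [0.3875, -0.3044, 0.1205]
tool_rot: [-3.14, -0.0, 0.928]
contact_force: [0.1, -0.7, 1.3]
opening: 0.092
grip_force: 0.0
```

```bash
cat >> h.py <<'E'
def to(x,y,z,yawdeg,s=None):
    s=s or observe();p=s["tool_pos"]*1000;a=s["tool_rot"][2];t=np.radians(yawdeg)
    dx,dy=x-p[0],y-p[1];dr=-((t-a+np.pi/2)%np.pi-np.pi/2)
    print("t %.2f pos %s yaw %.2f F %s open %.1f | tool dx %.1f dy %.1f dz %.1f roll %.3f"%(s["time"],np.round(p,1),np.degrees(a),np.round(s["contact_force"],1),s["opening"]*1000,dx*np.cos(a)+dy*np.sin(a),dx*np.sin(a)-dy*np.cos(a),p[2]-z,dr))
E
python3 - <<'E'
from h import *
to(387.6,-304,22,53.5)
im=read_camera("wrist");cv2.imwrite("pics/w1.png",im[:,:,::-1])
k=get_calibration("wrist");c=np.array([387.6,-304])/1000;a=np.radians(53.5);R=np.array([[np.cos(a),-np.sin(a)],[np.sin(a),np.cos(a)]])
P=[np.r_[c+R@(np.array(q)*.032),.054] for q in [(1,1),(1,-1),(-1,-1),(-1,1)]]
print(proj("wrist",np.array(P),k).round())
E
```

```text
t 2.05 pos [ 387.5 -304.4  120.5] yaw 53.20 F [ 0.1 -0.7  1.3] open 92.0 | tool dx 0.4 dy -0.2 dz 98.5 roll -0.005
[[261. 205.]
 [364. 205.]
 [361. 299.]
 [265. 299.]]
```

View pics/w1.png

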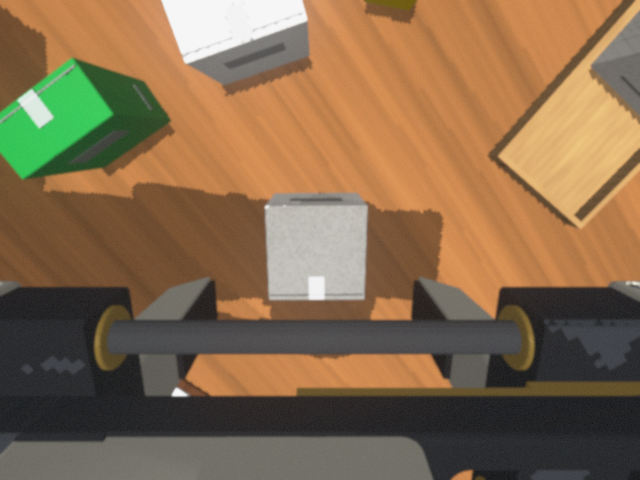

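The wrist view shows the jar carton (266–367, 205–299) centred and square between the fingers, within about 3 px of the prediction.

Call:
{"name": "step_arm", "arguments": {
  "commands": [
    {"translation": [0, 0, 12], "roll": 0},
    {"translation": [0, 0, 22], "roll": 0},
    {"translation": [0, 0, 22], "roll": 0},
    {"translation": [0, 0, 22], "roll": 0},
    {"translation": [0, 0, 14], "roll": 0},
    {"translation": [0, 0, 6.5], "roll": 0},
    {"translation": [0, 0, 0], "roll": 0}
  ]
}}

```text
time: 2.68
tool_pos: [0.3878, -0.3047, 0.0221]
tool_rot: [-3.141, -0.0, 0.93]
contact_force: [-0.6, 0.9, 0.0]
opening: 0.0914
grip_force: 0.0
```

Call:
{"name": "step_arm", "arguments": {
  "commands": [
    {"translation": [0, 0, 0], "roll": 0},
    {"translation": [0, 0, 0], "roll": 0},
    {"translation": [0, 0, 0], "roll": 0},
    {"translation": [0, 0, 0], "roll": 0},
    {"translation": [0, 0, 0], "roll": 0},
    {"translation": [0, 0, 0], "roll": 0}
  ],
  "fingers": 0
}}

```text
time: 3.18
tool_pos: [0.3881, -0.305, 0.0229]
tool_rot: [3.14, 0.0, 0.932]
contact_force: [0.3, 0.1, 5.5]
opening: 0.064
grip_force: 15.0
```

Call:
{"name": "step_arm", "arguments": {
  "commands": [
    {"translation": [0, 0, -8], "roll": 0},
    {"translation": [0, 0, -18], "roll": 0},
    {"translation": [0, 0, -18], "roll": 0.11},
    {"translation": [0, 0, -20], "roll": 0.11},
    {"translation": [0, 0, -20], "roll": 0.11},
    {"translation": [0, 0, -18], "roll": 0.11},
    {"translation": [0, 0, -10], "roll": 0.11},
    {"translation": [0, 0, -6], "roll": 0.11},
    {"translation": [13, 8.2, 0], "roll": 0},
    {"translation": [25, 15.7, 0], "roll": 0},
    {"translation": [29, 18.2, 0], "roll": 0},
    {"translation": [29, 18.2, 0], "roll": 0},
    {"translation": [29, 18.2, 0], "roll": 0},
    {"translation": [26, 16.3, 0], "roll": 0},
    {"translation": [17.5, 10.9, 0], "roll": 0},
    {"translation": [0, 0, 0], "roll": 0},
    {"translation": [0, 0, 0], "roll": 0}
  ]
}}

```text
time: 4.6
tool_pos: [0.5784, -0.3607, 0.1392]
tool_rot: [-3.14, 0.001, 0.273]
contact_force: [0.1, 0.2, -1.7]
opening: 0.0637
grip_force: 15.0
```

```bash
python3 - <<'E'
from h import *
to(578.7,-361.5,27,15.6)
im=read_camera("top");cv2.imwrite("pics/t2.png",cv2.resize(im[80:280,360:560,::-1],(600,600)))
E
```

```text
t 4.60 pos [ 578.4 -360.7  139.2] yaw 15.62 F [ 0.1  0.2 -1.7] open 63.7 | tool dx 0.1 dy 0.9 dz 112.2 roll 0.000
```

View pics/t2.png

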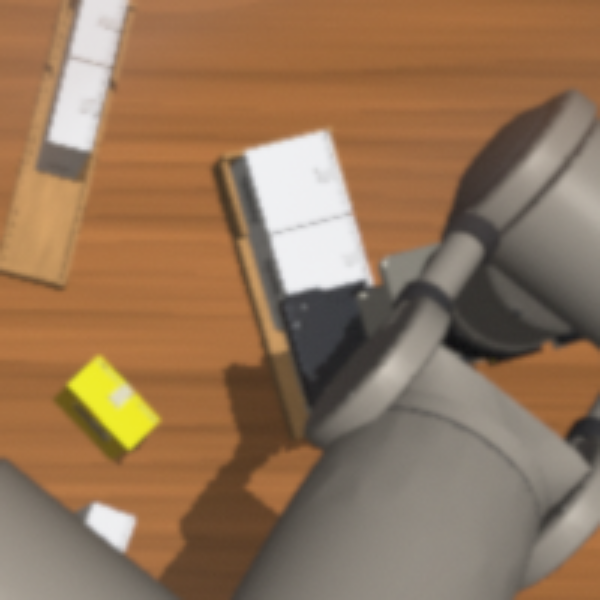

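The carton sits in line with the jar row above the empty place; lowering.

Call:
{"name": "step_arm", "arguments": {
  "commands": [
    {"translation": [0, 0.9, 10], "roll": 0},
    {"translation": [0, 0, 22], "roll": 0},
    {"translation": [0, 0, 25], "roll": 0},
    {"translation": [0, 0, 22], "roll": 0},
    {"translation": [0, 0, 14], "roll": 0},
    {"translation": [0, 0, 8], "roll": 0},
    {"translation": [0, 0, 5], "roll": 0},
    {"translation": [0, 0, 3], "roll": 0},
    {"translation": [0, 0, 2], "roll": 0},
    {"translation": [0, 0, 1], "roll": 0},
    {"translation": [0, 0, 0], "roll": 0},
    {"translation": [0, 0, 0], "roll": 0}
  ]
}}

```text
time: 5.65
tool_pos: [0.579, -0.3623, 0.029]
tool_rot: [3.14, -0.001, 0.272]
contact_force: [0.1, -0.4, -2.0]
opening: 0.0639
grip_force: 15.0
```

Call:
{"name": "step_arm", "arguments": {
  "commands": [
    {"translation": [0, 0, 1], "roll": 0},
    {"translation": [0, 0, 0.7], "roll": 0},
    {"translation": [0, 0, 0], "roll": 0},
    {"translation": [0, 0, 0], "roll": 0}
  ]
}}

```text
time: 5.98
tool_pos: [0.5789, -0.3622, 0.027]
tool_rot: [3.141, -0.0, 0.272]
contact_force: [-0.5, 0.4, 0.7]
opening: 0.064
grip_force: 15.0
```

Call:
{"name": "step_arm", "arguments": {
  "commands": [
    {"translation": [0, 0, 0], "roll": 0},
    {"translation": [0, 0, 0], "roll": 0},
    {"translation": [0, 0, 0], "roll": 0},
    {"translation": [0, 0, 0], "roll": 0},
    {"translation": [0, 0, -8], "roll": 0},
    {"translation": [0, 0, -18], "roll": 0},
    {"translation": [0, 0, -22], "roll": 0},
    {"translation": [0, 0, -25], "roll": 0.1},
    {"translation": [0, 0, -22], "roll": 0.1},
    {"translation": [0, 0, -14], "roll": 0.1},
    {"translation": [0, 0, -4], "roll": 0.1},
    {"translation": [0, 0, 0], "roll": 0.11},
    {"translation": [0, 0, 0], "roll": 0.106}
  ],
  "fingers": 1
}}

```text
time: 7.07
tool_pos: [0.5789, -0.3623, 0.1411]
tool_rot: [3.141, -0.002, -0.35]
contact_force: [-0.0, -0.6, 0.5]
opening: 0.0918
grip_force: 0.0
```

Call:
{"name": "step_arm", "arguments": {
  "commands": [
    {"translation": [-15, -9.7, 0], "roll": 0},
    {"translation": [-25, -16.2, 0], "roll": 0},
    {"translation": [-28, -18.1, 0], "roll": 0},
    {"translation": [-28, -18.1, 0], "roll": 0},
    {"translation": [-28, -18.1, 0], "roll": 0},
    {"translation": [-28, -18.1, 0], "roll": 0},
    {"translation": [-26, -16.8, 0], "roll": 0},
    {"translation": [-20.5, -13.4, 0], "roll": 0},
    {"translation": [0, 0, 0], "roll": 0},
    {"translation": [0, 0, 0], "roll": 0}
  ]
}}

```text
time: 7.9
tool_pos: [0.4352, -0.1737, 0.1406]
tool_rot: [3.141, -0.002, -0.343]
contact_force: [1.4, -1.3, 0.7]
opening: 0.0916
grip_force: 0.0
```

```bash
python3 - <<'E'
from h import *
to(435.3,-174.3,38,-19.7)
im=read_camera("top")[:,:,::-1];cv2.imwrite("pics/t3.png",im)
E
sed -e 's#pics/top0#pics/t3#' m.py > m2.py; python3 m2.py | grep -E "^(jar|t_jar|oblong|t_obl|slim)"
```

```text
t 7.90 pos [ 435.2 -173.7  140.6] yaw -19.66 F [ 1.4 -1.3  0.7] open 91.6 | tool dx 0.3 dy 0.6 dz 102.6 roll 0.001
slim 170 c 466.4 -9.6  L 37.0 W 36.5 yaw -83.8
slim 200 c 466.3 -9.7  L 35.1 W 34.7 yaw -83.6
jar 170 none
jar 200 none
oblong 170 none
oblong 200 none
t_jar 170 c 644.4 -343.0  L 202.4 W 65.0 yaw 15.4
t_jar 200 c 679.2 -333.5  L 128.4 W 62.8 yaw 15.7
t_oblong 170 c 788.8 -166.9  L 128.6 W 32.2 yaw -13.6
t_oblong 200 c 788.6 -167.1  L 126.3 W 30.0 yaw -13.8
```

Call:
{"name": "step_arm", "arguments": {
  "commands": [
    {"translation": [0.3, 0.5, 12], "roll": 0},
    {"translation": [0, 0, 22], "roll": 0},
    {"translation": [0, 0, 24], "roll": 0},
    {"translation": [0, 0, 22], "roll": 0},
    {"translation": [0, 0, 15], "roll": 0},
    {"translation": [0, 0, 7.5], "roll": 0},
    {"translation": [0, 0, 0], "roll": 0}
  ]
}}

```text
time: 8.53
tool_pos: [0.4352, -0.1752, 0.0356]
tool_rot: [-3.141, 0.002, -0.345]
contact_force: [0.4, -0.1, 0.1]
opening: 0.0919
grip_force: 0.0
```

Call:
{"name": "step_arm", "arguments": {
  "commands": [
    {"translation": [0, 0, 0], "roll": 0},
    {"translation": [0, 0, 0], "roll": 0},
    {"translation": [0, 0, 0], "roll": 0},
    {"translation": [0, 0, 0], "roll": 0},
    {"translation": [0, 0, 0], "roll": 0},
    {"translation": [0, 0, 0], "roll": 0},
    {"translation": [0, 0, 0], "roll": 0},
    {"translation": [0, 0, 0], "roll": 0}
  ],
  "fingers": 0
}}

```text
time: 9.2
tool_pos: [0.4353, -0.1747, 0.0371]
tool_rot: [3.141, -0.0, -0.344]
contact_force: [0.1, -0.2, 0.3]
opening: 0.043
grip_force: 0.0
```

Call:
{"name": "step_arm", "arguments": {
  "commands": [
    {"translation": [0, 0, 0], "roll": 0},
    {"translation": [0, 0, 0], "roll": 0},
    {"translation": [0, 0, 0], "roll": 0},
    {"translation": [0, 0, 0], "roll": 0},
    {"translation": [0, 0, 0], "roll": 0}
  ]
}}

```text
time: 9.62
tool_pos: [0.4353, -0.1747, 0.037]
tool_rot: [3.142, -0.0, -0.344]
contact_force: [0.2, 0.4, 1.0]
opening: 0.0323
grip_force: 15.0
```

Call:
{"name": "step_arm", "arguments": {
  "commands": [
    {"translation": [0, 0, -8], "roll": 0},
    {"translation": [0, 0, -18], "roll": 0},
    {"translation": [0, 0, -24], "roll": 0},
    {"translation": [0, 0, -24], "roll": -0.036},
    {"translation": [0, 0, -22], "roll": -0.035},
    {"translation": [0, 0, -16], "roll": -0.035},
    {"translation": [0, 0, -8], "roll": 0},
    {"translation": [15, -5.7, 0], "roll": 0},
    {"translation": [26, -9.9, 0], "roll": 0},
    {"translation": [31, -11.8, 0], "roll": 0},
    {"translation": [31, -11.8, 0], "roll": 0},
    {"translation": [31, -11.8, 0], "roll": 0},
    {"translation": [31, -11.8, 0], "roll": 0},
    {"translation": [31, -11.8, 0], "roll": 0},
    {"translation": [25, -9.6, 0], "roll": 0},
    {"translation": [16.6, -6.4, 0], "roll": 0},
    {"translation": [0, 0, 0], "roll": 0},
    {"translation": [0, 0, 0], "roll": 0}
  ]
}}

```text
time: 11.12
tool_pos: [0.6873, -0.1423, 0.1554]
tool_rot: [3.142, 0.002, -0.238]
contact_force: [-1.1, 0.0, -1.0]
opening: 0.0319
grip_force: 15.0
```

```bash
python3 - <<'E'
from h import *
to(687.5,-142.5,42,-13.6)
E
```

```text
t 11.12 pos [ 687.3 -142.3  155.4] yaw -13.65 F [-1.1  0.  -1. ] open 31.9 | tool dx 0.2 dy 0.2 dz 113.4 roll -0.001
```

Call:
{"name": "step_arm", "arguments": {
  "commands": [
    {"translation": [0, 0, 10], "roll": 0},
    {"translation": [0, 0, 22], "roll": 0},
    {"translation": [0, 0, 25], "roll": 0},
    {"translation": [0, 0, 22], "roll": 0},
    {"translation": [0, 0, 15], "roll": 0},
    {"translation": [0, 0, 8], "roll": 0},
    {"translation": [0, 0, 5], "roll": 0},
    {"translation": [0, 0, 3], "roll": 0},
    {"translation": [0, 0, 2], "roll": 0},
    {"translation": [0, 0, 0], "roll": 0},
    {"translation": [0, 0, 0], "roll": 0}
  ]
}}

```text
time: 12.03
tool_pos: [0.688, -0.1429, 0.046]
tool_rot: [3.141, -0.002, -0.238]
contact_force: [0.1, -0.0, -1.1]
opening: 0.0322
grip_force: 15.0
```

Call:
{"name": "step_arm", "arguments": {
  "commands": [
    {"translation": [0, 0, 1.5], "roll": 0},
    {"translation": [0, 0, 1.3], "roll": 0},
    {"translation": [0, 0, 1], "roll": 0},
    {"translation": [0, 0, 0], "roll": 0},
    {"translation": [0, 0, 0], "roll": 0}
  ]
}}

```text
time: 12.45
tool_pos: [0.6875, -0.1427, 0.0412]
tool_rot: [3.141, 0.0, -0.238]
contact_force: [-0.4, 0.1, -0.4]
opening: 0.0319
grip_force: 15.0
```

Call:
{"name": "step_arm", "arguments": {
  "commands": [
    {"translation": [0, 0, 0], "roll": 0},
    {"translation": [0, 0, 0], "roll": 0},
    {"translation": [0, 0, 0], "roll": 0},
    {"translation": [0, 0, 0], "roll": 0},
    {"translation": [0, 0, 0], "roll": 0},
    {"translation": [0, 0, -8], "roll": 0},
    {"translation": [0, 0, -20], "roll": 0},
    {"translation": [0, 0, -25], "roll": 0},
    {"translation": [0, 0, -25], "roll": -0.084},
    {"translation": [0, 0, -20], "roll": -0.09},
    {"translation": [0, 0, -12], "roll": -0.09},
    {"translation": [0, 0, -5], "roll": -0.08},
    {"translation": [0, 0, 0], "roll": 0}
  ],
  "fingers": 0.8
}}

```text
time: 13.53
tool_pos: [0.6885, -0.1429, 0.1592]
tool_rot: [3.14, -0.004, 0.109]
contact_force: [0.4, -0.7, 0.2]
opening: 0.0735
grip_force: 0.0
```

Call:
{"name": "step_arm", "arguments": {
  "commands": [
    {"translation": [-15, -11.4, 0], "roll": 0},
    {"translation": [-25, -18.9, 0], "roll": 0},
    {"translation": [-28, -21.2, 0], "roll": 0},
    {"translation": [-28, -21.2, 0], "roll": 0},
    {"translation": [-28, -21.2, 0], "roll": 0},
    {"translation": [-28, -21.2, 0], "roll": 0},
    {"translation": [-25, -18.9, 0], "roll": 0},
    {"translation": [-18, -13.6, 0], "roll": 0},
    {"translation": [-10.7, -8.3, 0], "roll": 0},
    {"translation": [0, 0, 0], "roll": 0},
    {"translation": [0, 0, 0], "roll": 0}
  ]
}}

```text
time: 14.45
tool_pos: [0.4666, -0.0093, 0.1565]
tool_rot: [3.141, -0.001, 0.105]
contact_force: [0.4, -0.4, 0.6]
opening: 0.0735
grip_force: 0.0
```

```bash
python3 - <<'E'
from h import *
to(466.4,-9.5,45,6.1)
im=read_camera("top")[:,:,::-1];cv2.imwrite("pics/t3.png",im)
E
python3 m2.py | grep -E "^(t_|soap|odd)"
```

```text
t 14.45 pos [466.6  -9.3 156.5] yaw 6.00 F [ 0.4 -0.4  0.6] open 73.5 | tool dx -0.3 dy 0.2 dz 111.5 roll -0.002
soap 170 c 421.8 163.2  L 88.6 W 40.4 yaw 28.1
soap 200 c 421.8 163.2  L 86.7 W 38.4 yaw 28.0
odd 170 c 355.8 290.8  L 50.5 W 49.2 yaw 89.9
odd 200 c 355.9 291.1  L 48.4 W 47.3 yaw -89.3
t_slim 170 c 753.4 150.2  L 73.5 W 36.5 yaw 9.1
t_slim 200 c 753.3 150.1  L 71.7 W 34.8 yaw 8.9
t_jar 170 c 644.5 -343.0  L 202.4 W 65.0 yaw 15.4
t_jar 200 c 679.2 -333.5  L 128.4 W 62.8 yaw 15.7
t_oblong 170 c 753.7 -158.4  L 200.8 W 32.6 yaw -13.6
t_oblong 200 c 788.6 -167.1  L 126.4 W 30.1 yaw -13.8
t_soap 170 c 660.5 362.9  L 88.6 W 40.4 yaw -13.9
t_soap 200 c 660.5 362.8  L 86.6 W 38.2 yaw -13.9
```

Call:
{"name": "step_arm", "arguments": {
  "commands": [
    {"translation": [0, 0, 12], "roll": 0},
    {"translation": [0, 0, 24], "roll": 0},
    {"translation": [0, 0, 26], "roll": 0},
    {"translation": [0, 0, 24], "roll": 0},
    {"translation": [0, 0, 16], "roll": 0},
    {"translation": [0, 0, 7.5], "roll": 0},
    {"translation": [0, 0, 2], "roll": 0},
    {"translation": [0, 0, 0], "roll": 0}
  ]
}}

```text
time: 15.17
tool_pos: [0.4671, -0.0098, 0.0445]
tool_rot: [3.142, 0.0, 0.105]
contact_force: [-0.1, -0.9, -0.3]
opening: 0.0734
grip_force: 0.0
```

Call:
{"name": "step_arm", "arguments": {
  "commands": [
    {"translation": [0, 0, 0], "roll": 0},
    {"translation": [0, 0, 0], "roll": 0},
    {"translation": [0, 0, 0], "roll": 0},
    {"translation": [0, 0, 0], "roll": 0},
    {"translation": [0, 0, 0], "roll": 0},
    {"translation": [0, 0, 0], "roll": 0},
    {"translation": [0, 0, 0], "roll": 0},
    {"translation": [0, 0, 0], "roll": 0},
    {"translation": [0, 0, 0], "roll": 0}
  ],
  "fingers": 0
}}

```text
time: 15.92
tool_pos: [0.4666, -0.0094, 0.0449]
tool_rot: [3.141, -0.0, 0.106]
contact_force: [-0.7, 0.2, 2.5]
opening: 0.0359
grip_force: 15.0
```

Call:
{"name": "step_arm", "arguments": {
  "commands": [
    {"translation": [0, 0, -8], "roll": 0},
    {"translation": [0, 0, -20], "roll": 0},
    {"translation": [0, 0, -25], "roll": -0.02},
    {"translation": [0, 0, -25], "roll": -0.02},
    {"translation": [0, 0, -23], "roll": -0.011},
    {"translation": [0, 0, -16], "roll": 0},
    {"translation": [0, 0, -8], "roll": 0},
    {"translation": [15, -6.9, 0], "roll": 0},
    {"translation": [26, -11.9, 0], "roll": 0},
    {"translation": [31, -14.2, 0], "roll": 0},
    {"translation": [31, -14.2, 0], "roll": 0},
    {"translation": [31, -14.2, 0], "roll": 0},
    {"translation": [31, -14.2, 0], "roll": 0},
    {"translation": [31, -14.2, 0], "roll": 0},
    {"translation": [25, -11.5, 0], "roll": 0},
    {"translation": [16, -7.3, 0], "roll": 0},
    {"translation": [8.7, -4.2, 0], "roll": 0},
    {"translation": [0, 0, 0], "roll": 0},
    {"translation": [0, 0, 0], "roll": 0}
  ]
}}

```text
time: 17.5
tool_pos: [0.691, 0.1405, 0.1683]
tool_rot: [3.141, 0.002, 0.157]
contact_force: [-0.1, -0.2, 0.1]
opening: 0.0358
grip_force: 15.0
```

```bash
python3 - <<'E'
from h import *
to(691.6,140.3,49,9)
E
```

```text
t 17.50 pos [691.  140.5 168.3] yaw 9.01 F [-0.1 -0.2  0.1] open 35.8 | tool dx 0.6 dy 0.2 dz 119.3 roll 0.000
```

Call:
{"name": "step_arm", "arguments": {
  "commands": [
    {"translation": [0.3, 0.2, 10], "roll": 0},
    {"translation": [0, 0, 22], "roll": 0},
    {"translation": [0, 0, 25], "roll": 0},
    {"translation": [0, 0, 24], "roll": 0},
    {"translation": [0, 0, 17], "roll": 0},
    {"translation": [0, 0, 9], "roll": 0},
    {"translation": [0, 0, 5], "roll": 0},
    {"translation": [0, 0, 3], "roll": 0},
    {"translation": [0, 0, 2], "roll": 0},
    {"translation": [0, 0, 0], "roll": 0},
    {"translation": [0, 0, 0], "roll": 0}
  ]
}}

```text
time: 18.42
tool_pos: [0.6925, 0.1403, 0.0538]
tool_rot: [3.141, -0.002, 0.157]
contact_force: [0.5, -0.0, 0.1]
opening: 0.0358
grip_force: 15.0
```

Call:
{"name": "step_arm", "arguments": {
  "commands": [
    {"translation": [0, 0, 1.5], "roll": 0},
    {"translation": [0, 0, 1.5], "roll": 0},
    {"translation": [0, 0, 0.7], "roll": 0},
    {"translation": [0, 0, 0], "roll": 0},
    {"translation": [0, 0, 0], "roll": 0}
  ]
}}

```text
time: 18.83
tool_pos: [0.692, 0.1402, 0.049]
tool_rot: [3.142, -0.0, 0.157]
contact_force: [0.7, 0.3, -0.2]
opening: 0.0359
grip_force: 15.0
```

Call:
{"name": "step_arm", "arguments": {
  "commands": [
    {"translation": [0, 0, 0], "roll": 0},
    {"translation": [0, 0, 0], "roll": 0},
    {"translation": [0, 0, 0], "roll": 0},
    {"translation": [0, 0, 0], "roll": 0},
    {"translation": [0, 0, 0], "roll": 0},
    {"translation": [0, 0, -8], "roll": 0},
    {"translation": [0, 0, -20], "roll": 0},
    {"translation": [0, 0, -25], "roll": 0},
    {"translation": [0, 0, -25], "roll": -0.08},
    {"translation": [0, 0, -20], "roll": -0.09},
    {"translation": [0, 0, -12], "roll": -0.09},
    {"translation": [0, 0, -5], "roll": -0.072},
    {"translation": [0, 0, 0], "roll": 0}
  ],
  "fingers": 0.8
}}

```text
time: 19.92
tool_pos: [0.6928, 0.1403, 0.1669]
tool_rot: [3.14, -0.004, 0.491]
contact_force: [-0.4, 0.4, -0.1]
opening: 0.0731
grip_force: 0.0
```

Call:
{"name": "step_arm", "arguments": {
  "commands": [
    {"translation": [-15, -9.7, 0], "roll": 0},
    {"translation": [-25, -16.2, 0], "roll": 0},
    {"translation": [-28, -18.1, 0], "roll": 0},
    {"translation": [-28, -18.1, 0], "roll": 0},
    {"translation": [-28, -18.1, 0], "roll": 0},
    {"translation": [-28, -18.1, 0], "roll": 0},
    {"translation": [-28, -18.1, 0], "roll": 0},
    {"translation": [-25, -16.2, 0], "roll": 0},
    {"translation": [-22.6, -14.5, 0], "roll": 0},
    {"translation": [0, 0, 0], "roll": 0},
    {"translation": [0, 0, 0], "roll": 0}
  ]
}}

```text
time: 20.83
tool_pos: [0.4211, 0.1634, 0.1643]
tool_rot: [3.141, -0.0, 0.488]
contact_force: [0.8, -0.1, 0.0]
opening: 0.0735
grip_force: 0.0
```

```bash
python3 - <<'E'
from h import *
to(422,163.2,21,28)
im=read_camera("top")[:,:,::-1];cv2.imwrite("pics/t3.png",im)
E
python3 m2.py | grep -E "^(t_|odd)"|grep 170
```

```text
t 20.83 pos [421.1 163.4 164.3] yaw 27.95 F [ 0.8 -0.1  0. ] open 73.5 | tool dx 0.7 dy 0.6 dz 143.3 roll -0.001
odd 170 c 345.6 280.4  L 28.5 W 28.3 yaw 0.7
t_slim 170 c 731.5 146.7  L 117.7 W 37.0 yaw 8.7
t_jar 170 c 644.4 -343.0  L 202.3 W 65.0 yaw 15.4
t_oblong 170 c 753.7 -158.4  L 200.8 W 32.6 yaw -13.6
t_soap 170 c 660.5 362.9  L 88.6 W 40.4 yaw -13.9
```

Call:
{"name": "step_arm", "arguments": {
  "commands": [
    {"translation": [0.5, 0.4, 12], "roll": 0},
    {"translation": [0, 0, 26], "roll": 0},
    {"translation": [0, 0, 30], "roll": 0},
    {"translation": [0, 0, 30], "roll": 0},
    {"translation": [0, 0, 24], "roll": 0},
    {"translation": [0, 0, 14], "roll": 0},
    {"translation": [0, 0, 6], "roll": 0},
    {"translation": [0, 0, 1], "roll": 0},
    {"translation": [0, 0, 0], "roll": 0}
  ]
}}

```text
time: 21.63
tool_pos: [0.4235, 0.1631, 0.021]
tool_rot: [3.141, -0.0, 0.488]
contact_force: [-0.3, 0.6, 0.6]
opening: 0.0733
grip_force: 0.0
```

Call:
{"name": "step_arm", "arguments": {
  "commands": [
    {"translation": [0, 0, 0], "roll": 0},
    {"translation": [0, 0, 0], "roll": 0},
    {"translation": [0, 0, 0], "roll": 0},
    {"translation": [0, 0, 0], "roll": 0},
    {"translation": [0, 0, 0], "roll": 0},
    {"translation": [0, 0, 0], "roll": 0},
    {"translation": [0, 0, 0], "roll": 0},
    {"translation": [0, 0, 0], "roll": 0},
    {"translation": [0, 0, 0], "roll": 0}
  ],
  "fingers": 0
}}

```text
time: 22.38
tool_pos: [0.4227, 0.1631, 0.0213]
tool_rot: [3.141, -0.0, 0.489]
contact_force: [-0.5, 0.7, 5.5]
opening: 0.0395
grip_force: 15.0
```

Call:
{"name": "step_arm", "arguments": {
  "commands": [
    {"translation": [0, 0, -8], "roll": 0},
    {"translation": [0, 0, -20], "roll": 0},
    {"translation": [0, 0, -25], "roll": 0.1},
    {"translation": [0, 0, -25], "roll": 0.105},
    {"translation": [0, 0, -24], "roll": 0.105},
    {"translation": [0, 0, -18], "roll": 0.105},
    {"translation": [0, 0, -10], "roll": 0.105},
    {"translation": [0, 0, 0], "roll": 0.105},
    {"translation": [0, 0, 0], "roll": 0.106},
    {"translation": [5, -14.4, 0], "roll": 0},
    {"translation": [9, -26, 0], "roll": 0},
    {"translation": [10, -28.9, 0], "roll": 0},
    {"translation": [10, -28.9, 0], "roll": 0},
    {"translation": [10, -28.9, 0], "roll": 0},
    {"translation": [10, -28.9, 0], "roll": 0},
    {"translation": [10, -28.9, 0], "roll": 0},
    {"translation": [10, -28.9, 0], "roll": 0},
    {"translation": [8, -23.1, 0], "roll": 0},
    {"translation": [5, -14.2, 0], "roll": 0},
    {"translation": [0, 0, 0], "roll": 0}
  ]
}}

```text
time: 24.05
tool_pos: [0.5677, 0.3882, 0.15]
tool_rot: [-3.141, 0.0, -0.241]
contact_force: [-0.6, -0.3, -1.1]
opening: 0.0396
grip_force: 15.0
```

```bash
python3 - <<'E'
from h import *
to(567.3,385.9,25,-13.9)
E
```

```text
t 24.05 pos [567.7 388.2 150. ] yaw -13.78 F [-0.6 -0.3 -1.1] open 39.6 | tool dx 0.2 dy 2.4 dz 125.0 roll 0.002
```

Call:
{"name": "step_arm", "arguments": {
  "commands": [
    {"translation": [0, 0, 10], "roll": 0},
    {"translation": [0, 0, 22], "roll": 0},
    {"translation": [0, 0, 25], "roll": 0},
    {"translation": [0, 0, 22], "roll": 0},
    {"translation": [0, 0, 12], "roll": 0},
    {"translation": [0, 0, 4], "roll": 0},
    {"translation": [0, 0, 0], "roll": 0},
    {"translation": [0, 0, 0], "roll": 0}
  ]
}}

```text
time: 24.72
tool_pos: [0.5678, 0.386, 0.0571]
tool_rot: [-3.141, -0.001, -0.242]
contact_force: [1.1, 0.2, -1.2]
opening: 0.0399
grip_force: 15.0
```

```bash
python3 - <<'E'
from h import *
to(567.3,385.9,25,-13.9)
E
```

```text
t 24.72 pos [567.8 386.   57.1] yaw -13.89 F [ 1.1  0.2 -1.2] open 39.9 | tool dx -0.4 dy 0.2 dz 32.1 roll 0.000
```

Call:
{"name": "step_arm", "arguments": {
  "commands": [
    {"translation": [0, 0, 6], "roll": 0},
    {"translation": [0, 0, 8], "roll": 0},
    {"translation": [0, 0, 7], "roll": 0},
    {"translation": [0, 0, 4], "roll": 0},
    {"translation": [0, 0, 2], "roll": 0},
    {"translation": [0, 0, 2], "roll": 0},
    {"translation": [0, 0, 1], "roll": 0},
    {"translation": [0, 0, 0.5], "roll": 0},
    {"translation": [0, 0, 0], "roll": 0},
    {"translation": [0, 0, 0], "roll": 0}
  ]
}}

```text
time: 25.55
tool_pos: [0.5674, 0.3861, 0.0257]
tool_rot: [-3.141, -0.0, -0.242]
contact_force: [-0.2, -0.5, -1.9]
opening: 0.0396
grip_force: 15.0
```

Call:
{"name": "step_arm", "arguments": {
  "commands": [
    {"translation": [0, 0, 0.6], "roll": 0},
    {"translation": [0, 0, 0], "roll": 0},
    {"translation": [0, 0, 0], "roll": 0}
  ]
}}

```text
time: 25.8
tool_pos: [0.5675, 0.3862, 0.0254]
tool_rot: [-3.141, -0.001, -0.242]
contact_force: [-0.5, -0.6, 1.9]
opening: 0.0399
grip_force: 15.0
```

Call:
{"name": "step_arm", "arguments": {
  "commands": [
    {"translation": [0, 0, 0], "roll": 0},
    {"translation": [0, 0, 0], "roll": 0},
    {"translation": [0, 0, 0], "roll": 0},
    {"translation": [0, 0, 0], "roll": 0},
    {"translation": [0, 0, 0], "roll": 0},
    {"translation": [0, 0, -8], "roll": 0},
    {"translation": [0, 0, -20], "roll": 0},
    {"translation": [0, 0, -25], "roll": 0},
    {"translation": [0, 0, -25], "roll": 0},
    {"translation": [0, 0, -25], "roll": 0},
    {"translation": [0, 0, -25], "roll": 0},
    {"translation": [0, 0, -12], "roll": 0}
  ],
  "fingers": 0.8
}}

```text
time: 26.8
tool_pos: [0.5684, 0.3866, 0.1696]
tool_rot: [-3.138, -0.004, -0.242]
contact_force: [0.7, 0.4, -0.4]
opening: 0.0734
grip_force: 0.0
```

Call:
{"name": "step_arm", "arguments": {
  "commands": [
    {"translation": [0, 15, 0], "roll": 0},
    {"translation": [0, 30, 0], "roll": 0},
    {"translation": [0, 30, 0], "roll": 0},
    {"translation": [0, 30, 0], "roll": 0},
    {"translation": [0, 30, 0], "roll": 0},
    {"translation": [0, 30, 0], "roll": 0},
    {"translation": [0, 30, 0], "roll": 0},
    {"translation": [0, 30, 0], "roll": 0},
    {"translation": [0, 30, 0], "roll": 0},
    {"translation": [0, 30, 0], "roll": 0},
    {"translation": [0, 30, 0], "roll": 0},
    {"translation": [0, 30, 0], "roll": 0},
    {"translation": [0, 15, 0], "roll": 0},
    {"translation": [0, 0, 0], "roll": 0},
    {"translation": [0, 0, 0], "roll": 0}
  ]
}}

```text
time: 28.05
tool_pos: [0.4811, 0.0361, 0.1656]
tool_rot: [-3.141, -0.001, -0.244]
contact_force: [1.2, -0.2, 0.5]
opening: 0.0732
grip_force: 0.0
```

```bash
python3 - <<'E'
from h import *
im=read_camera("top")[:,:,::-1];cv2.imwrite("pics/t3.png",im)
cv2.imwrite("pics/s3.png",read_camera("side")[:,:,::-1])
print(observe()["time"])
E
python3 m2.py | grep -E "^(t_|odd)"|grep 170
```

```text
28.15
odd 170 c 355.8 291.1  L 50.0 W 49.2 yaw 89.9
t_slim 170 c 731.5 146.8  L 117.7 W 37.0 yaw 8.7
t_jar 170 c 644.4 -343.0  L 202.3 W 65.0 yaw 15.4
t_oblong 170 c 753.8 -158.2  L 200.8 W 32.6 yaw -13.4
t_soap 170 c 613.6 374.7  L 185.4 W 40.8 yaw -14.1
```

View pics/t3.png

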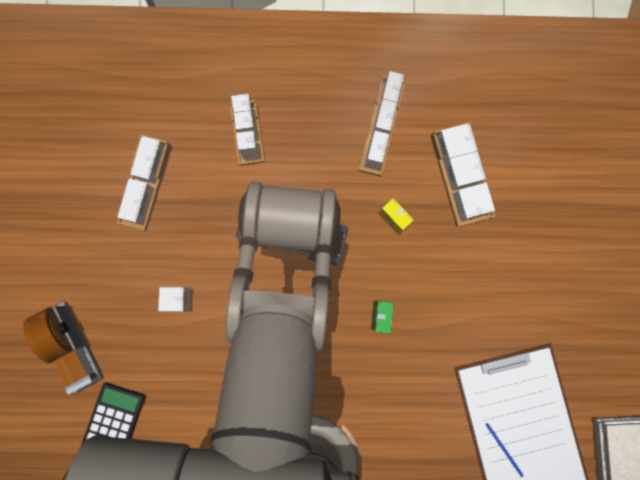

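View pics/s3.png

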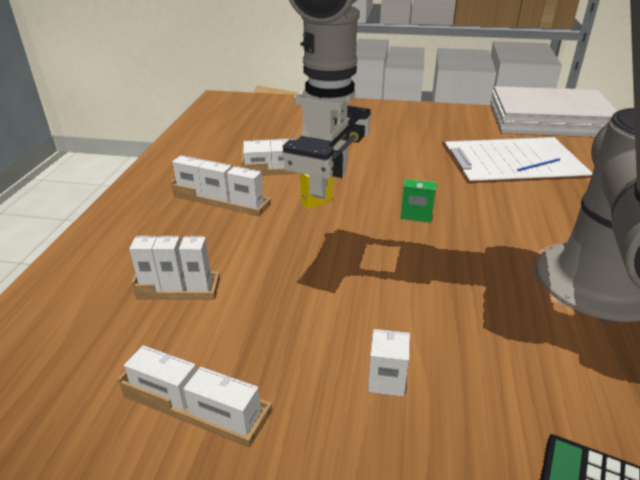

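Both views show every carton upright and in line in its tray: soap at (138,200), slim at (246,140), oblong at (377,148) and jar at (474,200) in the top view. The odd carton at (172,299) has not moved.

```bash
python3 -c "
from cell import *
print(hand_in())"
```

```text
the job is handed in; nothing more can be done
None
```

All four cartons are set down upright and in line in their matching trays, the fifth carton is where it started, and the job was handed in at about 28 s; no verdict was returned.

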